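# Third hand for the photometer post

## Task

On the aluminium bench plate of the little photometer the lamp post already stands square against the steel fence, but the empty post beside it was clamped crooked and short of the fence. Slacken the knurled clamp nut on that post's slotted foot by about half a turn, then slide the foot along until its front end sits flat against the fence, and keep pressing it there with a light steady push of about 10 newtons, without ramming it, so that I can do the nut up again: finish while you are still holding and pressing it. The foot must not be dragged before its nut is slack; do not undo the nut by more than a full turn, and do not disturb the cuvettes, beaker and dishes lying about.

Things in the scene. Friction and masses are not known exactly. Their poses are not given: they have to be found in the camera images.
- post_foot: foot to be set: dark steel bar 130 long (its x), 50 wide (y), 10 mm thick, flat on the bench plate, 0.4 to 0.8 kg. Origin: on its underside, mid-slot. +x points to its front end (x = 90 mm), which faces the fence; tail end x = -40 mm. Slot x = -27 to 27 mm, 11 mm wide, round the clamp's stud. Starts 10 to 22 mm short of the fence, up to 0.12 rad crooked, held by the nut.
- post_top (a point): on the foot: centre of the upper rim of its round upright aluminium post holder, 25 mm in diameter (29 mm over the lowest 5 mm), axis at the foot's x = 69 mm, y = 0, from 10 to 50 mm above the foot's underside (22 to 62 mm above the worktop); a 13 mm steel post shows 10 mm above it. Take or push the foot by this holder. Once slack, the foot slides and swivels about the stud.
- foot_nose (a point): middle of the foot's front end face, 5 mm above its underside; the face is 50 mm wide (25 mm to either side) and 10 mm high.
- fence: straight steel bar fixed along the far edge of the bench plate: 284 long (its y), 20 thick, 18 mm high, rigid. Origin: on the plate's top (12 mm above the worktop), at the foot of the middle of the face the feet bear on. +x points from that face into the bar, away from the feet: the foot is home when its front face is at x = 0 here and its x is parallel to this x.
- baseplate: aluminium bench plate, fixed, 200 (its x, towards the fence) x 300 (y) x 12 mm, with a grid of holes. Origin: centre of its underside; the worktop is z = 0. Fence face at x = 70 mm; clamp stud at x = -33, y = 80 mm. Behind it on the right, near x = 0.63 to 0.75, y = -0.25 m, a retort stand carries a clamp arm 0.36 m above the worktop: keep the wrist clear of it on the way.
- lamp_post: fixed neighbour, leave alone: a like foot and post with a black lamp head on top, to 130 mm above the worktop, beside the foot to be set (stud lines 160 mm apart). Its foot touches the fence already. Origin: underside of its foot, mid-slot; axes as the other foot's. Between the two posts a fixed black cuvette holder, 34 mm square, reaches 49 mm above the worktop.
- nut_centre (a point): middle of the knurled steel clamp nut: 26 mm in diameter, 18 mm high (24 to 42 mm above the worktop), on a 2 mm washer on the foot (top at 22 mm), on a fixed upright 8 mm stud that ends 54 mm above the worktop. The gap from the nut's edge to the post holder's is 34 to 47 mm at the start. The stud stands 103 mm before the fence face.
- clamp_nut (a joint): turn of the clamp nut (rad): 0 = tight; grows as it is turned counter-clockwise seen from above, which slackens it and lifts it 1.25 mm a turn. Stiff (about 0.06 N m), stays where it is left; ends at two turns. Tight, it holds the foot fast (30 N does not shift it); the foot is free from about 0.35 turn (2.2 rad) and then drags by only 1 to 2 N.
- cuvette: clear plastic cuvette (45x12x13 mm) lying on the bench plate; a bystander. Origin: centre of its underside.
- cuvette_b: second clear cuvette (45x12x13 mm) lying on the worktop; a bystander. Origin: centre of its underside.
- beaker: small glass beaker, 51 mm wide, 70 mm high, standing on the worktop; a bystander. Origin: centre of its underside.
- petri_up: upper one of two stacked Petri dishes (89 mm wide, 16 mm high each); a bystander. Origin: centre of its underside.

How it is judged:
On the way, in this order (a step that is already met when the one before it is completed fails the run):
1. the clamp nut is slackened by at least 0.35 turn, the foot still short of the fence (value of joint clamp_nut above 2.2 rad and x of foot_nose in the frame of fence below -0.003 m), for 0.1 s.
2. the foot is flat against the fence under a steady push (contact force between post_foot and fence between 5 and 20 N and angle between the x axis of post_foot and the x axis of fence, either way round below 0.03 rad and x of foot_nose in the frame of fence above -0.002 m and angle between post_foot's own z axis and vertical below 0.03 rad and contact force between the fingers and post_foot above 3 N), for 0.5 s.
At the end, for the whole second after the job is handed in: The program ends holding: the robot's fingers still press the foot, its front end flat against the fence (face within 2 mm, direction within 0.03 rad, foot lying flat) with a steady contact force of 5 to 20 N, and the nut is 0.35 to 1.1 turns slack; all this through the last second (all of step 2 and value of joint clamp_nut between 2.2 and 6.9 rad and linear speed of post_foot below 0.01 m/s); the arm keeps its last pose, push and grip.
It fails at once if the foot dragged more than 6 mm while its nut is still tight (less than 0.2 turn) (distance of post_foot from where it was at the start of the episode above 0.006 m and value of joint clamp_nut below 1.25 rad).
It fails at once if the foot rammed against the fence (over 40 N) (contact force between post_foot and fence above 40 N).
It fails at once if a bystander shifted more than 25 mm (distance of any of cuvette, cuvette_b, beaker, petri_up from where it was at the start of the episode above 0.025 m).
It also fails if it takes over 64 s, if anything falls off the work surface, if the arm or the gripper's body presses on something with over 40 N, if the wrist force passes 120 N, or if a joint passes its speed limit or range.

## Robot

A 7-joint arm with a two-finger parallel gripper is mounted at the origin on a cart in front of the work surface, level with it; the furniture and walls round the work are solid. World frame = base frame: x ahead of the robot, y to its left, z up, the work surface at z = 0. Lengths are in m, angles in rad, forces in N, time in s.
With the tool pointing down it reaches from about 0.4 to 0.9 m from the base axis. Payload 5.5 kg.
Tool frame: the origin (TCP) lies between the finger pads; the fingertips stand 14 mm ahead of it and the grasp point (between the pads) lies 5 mm behind it (r.finger_overhang is the distance from the TCP to the fingertips, in m); z points along the fingers, y is the line along which they close (so a half turn about z gives the same grasp; the last joint's range is limited). The gripper opens to 85 mm and grips with 20 to 120 N. Pads are 22 mm wide; open, the fingers measure 114 mm over their backs; the gripper's body (76 mm by 85 mm) begins 54 mm behind the grasp point. The pads swing forward as they close: fully open they stand 13 mm farther back than shut.
Start: joints at [1.426, 0.501, -0.427, 1.55, 0.221, 1.138, -0.21], TCP at [0.258, -0.597, 0.245] pointing down, gripper open.
Joint ranges: [-2.88, 2.88], [-0.31, 2.03], [-1.54, 1.56], [0.2, 2.42], [-1.41, 4.55], [0.19, 2.02], [-2.57, 2.57]. Speed limits (rad/s): [2.57, 2.57, 3.14, 3.14, 3.14, 3.14, 3.14].

## Interface

Orientations are given as a rotation vector (axis times angle).
In Python, from cell import r, eyes, workorder, spot_in, place_of gives the robot as it stands.
- The arm moves only by the shell command python3 -m jog 'ROWS' [FORCE]. ROWS is JSON, a list of rows, each an object of numbers: "gripper": the opening in per cent of the stroke, from 0 (shut) to 100 (fully open); "dx", "dy", "dz": the shift along the tool's x, y, z scaled (see below); "roll": the turn about the tool's z scaled (see below). In form: [{"gripper": .., "dx": .., "dy": .., "dz": .., "roll": ..}, ...]. A call has 1 to 10 rows; each row shifts and turns the commanded pose from where the row before left it, along the tool's axes as they then stand; what a row does not reach is not made up. The controller multiplies each number of a shift by 25 mm and each number of a turn by 2 pi rad. A row lasts 1/10 s, in which the tool goes at most 50 mm and 8.59 degrees, less where a joint would pass 70% of its speed; a pose out of reach is approached as far as the arm can. A call with a number of a shift or a turn outside -1 to 1 is refused whole. A call with a gripper value outside its range is refused whole. The fingers move at their own pace and stop on an object; FORCE is the grip in N (left out, the last holds). Time passes only in rows, so rows that do not move let the fingers close. It gives the time, the measured TCP pose, the force, the opening and the grip force at its end, in the units of the state.
- r.observe(): the state, without advancing time (a new reading comes with each control period).
- eyes.capture(name): name is "scene" or "top"; returns the picture (480x640x3 uint8, red, green, blue); there is no depth.
- eyes.camera_params(name): a dict with "fx", "fy", "cx", "cy" (pixels), "origin" and "rotation" of the camera in the world. Camera axes: x right, y down, z forward; pixel columns grow to the right and rows downward; lengths in m; the calibration is good to about 2 mm. A picture is of the moment at which its call begins. camera_params takes no time and is no camera call.
- workorder.finish_job(): hands the job in; it is judged then, once.
Trained networks look in the newest picture that a camera, given by its name, has taken for a name from the list of things; names that differ only in an ending like _2 or _b are one class to them, and where a whole thing is asked for, a point or a joint stands for the part that bears it (a point fixed in the world has none). Each returns a list of dicts, best first, with "score" (0 to 1); they miss things now and then, are a little off and sometimes report something else, mostly with a low value. They report only what shows in the picture. A call takes as long as a camera call.
- spot_in(camera, name): "extent" ([centre column, centre row, width, height] in pixels, round what is visible of it).
- place_of(camera, name): "location" ([column, row] in pixels: a listed point, or the origin of a listed thing).
The state is a dict: "clock": time; "joint_positions": joint angles; "joint_vel": joint speeds; "joint_efforts": joint torques, N m; "tcp_pos": TCP position; "eef_rot": TCP orientation; "wrist_force": force on the tool from outside, world axes, zero at the start; "ft_torque": the same for the moment, N m; "gripper_width": finger opening in m; "gripper_force": force on a finger pad.
Only numpy, scipy, OpenCV 4.12 (cv2) and the standard library are available. Lean on these libraries where they do the work, as an engineer would, in place of code of your own. Each camera call takes 0.05 s, during which the arm holds its last target. There are 200 camera calls.

## Working session

There is one attempt and no reset: what is moved stays moved. The work goes in short steps, Python scripts to look and compute and a shell command to move; the robot and the scene stay as the last step left them, time stands still between calls to the robot, and variables do not carry over. Pictures are saved under pics/ and viewed, at most 10 in all, crops included, and the job is handed in when it is done.

```bash
mkdir -p pics
cat > h.py <<'E'
import numpy as np, cv2
from cell import r, eyes, workorder, spot_in, place_of
def ray(cam,px,z):
    p=eyes.camera_params(cam); d=np.array(p["rotation"])@[(px[0]-p["cx"])/p["fx"],(px[1]-p["cy"])/p["fy"],1]
    o=np.array(p["origin"]); return o+d*(z-o[2])/d[2]
def snap(cam,name):
    im=eyes.capture(cam); cv2.imwrite(f"pics/{name}.png",im[:,:,::-1]); return im
E
python3 - <<'E'
from h import *
np.set_printoptions(precision=4,suppress=True)
s=r.observe(); print(s["clock"],s["tcp_pos"],s["eef_rot"],s["gripper_width"])
Z={"post_top":.062,"nut_centre":.033,"foot_nose":.017,"post_foot":.012,"fence":.012,"baseplate":0,"lamp_post":.012,"cuvette":.012,"beaker":0,"petri_up":.016}
for c in("scene","top"):
    snap(c,c+"0"); p=eyes.camera_params(c); print(c,np.array(p["origin"]),p["fx"],np.array(p["rotation"]).tolist())
    for n,z in Z.items():
        for d in place_of(c,n)[:2]: print(n,round(d["score"],2),np.round(d["location"]),ray(c,d["location"],z)[:2])
E
```

```text
0.0 [ 0.2575 -0.5961  0.2442] [-3.0746 -0.6358  0.0005] 0.08558908884645175
scene [0.1428 0.7817 0.8921] 558.1240550853145 [-0.5799319987111571, 2.6420947875883347, -1.2138201808532842]Traceback (most recent call last):
  File "<stdin>", line 8, in <module>
  File "h.py", line 5, in ray
    o=np.array(p["origin"]); return o+d*(z-o[2])/d[2]
                                                 ~^^^
IndexError: invalid index to scalar variable.
```

View pics/scene0.png

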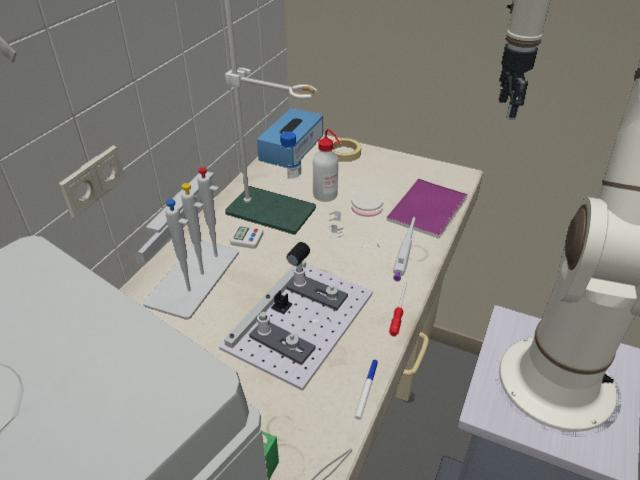

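The scene view shows the plate, with the foot to be set in front (post at about 264,325 and nut at 293,340). The lamp post is at 300,270 and the retort arm at 300,90. The camera's rotation is a rotation vector, so I'll fix the helper.

```bash
sed -i 's/np.array(p\["rotation"\])@/cv2.Rodrigues(np.array(p["rotation"]))[0]@/' h.py
python3 - <<'E'
from h import *
np.set_printoptions(precision=4,suppress=True)
Z={"post_top":.062,"nut_centre":.033,"foot_nose":.017,"post_foot":.012,"fence":.012,"baseplate":0,"lamp_post":.012,"cuvette":.012,"cuvette_b":0,"beaker":0,"petri_up":.016}
for c in("scene","top"):
    snap(c,c+"0"); p=eyes.camera_params(c); print(c,np.array(p["origin"]),p["fx"])
    for n,z in Z.items():
        for d in place_of(c,n)[:2]: print(n,round(d["score"],2),np.round(d["location"]),ray(c,d["location"],z)[:2])
E
```

```text
scene [0.1428 0.7817 0.8921] 558.1240550853145
post_top 0.64 [263. 315.] [0.5666 0.1339]
nut_centre 0.42 [292. 342.] [0.4939 0.1516]
foot_nose 0.71 [256. 327.] [0.5863 0.1331]
post_foot 0.93 [294. 347.] [0.4935 0.1437]
fence 0.68 [274. 300.] [0.5923 0.0457]
baseplate 0.91 [298. 318.] [0.5262 0.0611]
lamp_post 0.61 [330. 295.] [ 0.4865 -0.0195]
cuvette 0.58 [324. 323.] [0.4654 0.061 ]
cuvette_b 0.58 [324. 323.] [0.4698 0.0512]
beaker 0.52 [337. 229.] [ 0.5713 -0.256 ]
petri_up 0.93 [368. 202.] [ 0.535  -0.3811]
top [ 0.3208 -0.089   1.0875] 542.5312876382388
post_top 0.87 [199. 241.] [0.5622 0.1358]
nut_centre 0.54 [197. 280.] [0.4904 0.1439]
nut_centre 0.39 [238. 269.] [0.512  0.0631]
foot_nose 0.63 [241. 292.] [0.4668 0.0599]
foot_nose 0.6 [202. 233.] [0.5903 0.1398]
post_foot 0.74 [197. 281.] [0.4926 0.1495]
fence 0.92 [243. 232.] [0.5907 0.057 ]
baseplate 0.86 [243. 266.] [0.5225 0.0584]
baseplate 0.45 [200. 240.] [0.5798 0.1468]
lamp_post 0.96 [275. 279.] [ 0.4924 -0.0071]
cuvette 0.56 [384. 290.] [ 0.4666 -0.2245]
cuvette 0.54 [239. 292.] [0.469  0.0644]
cuvette_b 0.56 [384. 290.] [ 0.4683 -0.226 ]
cuvette_b 0.54 [239. 292.] [0.4706 0.0661]
beaker 0.71 [389. 240.] [ 0.5706 -0.2417]
beaker 0.51 [242. 233.] [0.5931 0.0609]
petri_up 0.69 [459. 256.] [ 0.5325 -0.3779]
petri_up 0.44 [196. 280.] [0.494  0.1499]
```

```bash
sleep 1
```

```text
(no output)
```

View pics/top0.png

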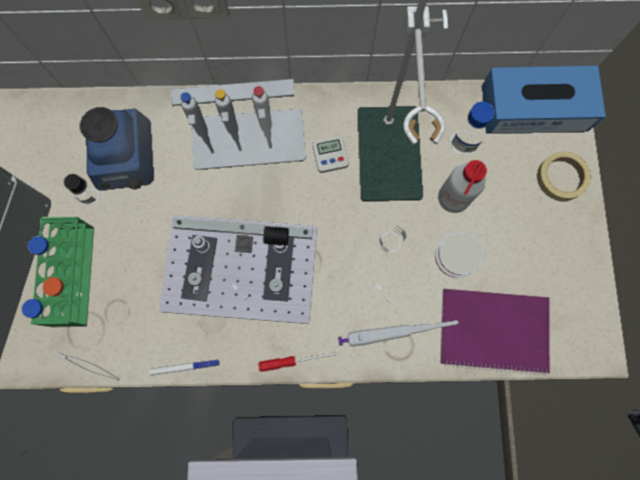

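The top view shows the foot to be set with its post at (199,241) and nut at (197,280). The plate spans about (162..316, 218..320), and the cuvette lies at about (238,290). I'll crop closer for the angles.

Run:
```python
from h import *
im=cv2.imread("pics/top0.png")[210:330,155:325]
cv2.imwrite("pics/crop0.png",cv2.resize(im,None,fx=4.7,fy=4.7,interpolation=cv2.INTER_CUBIC))
print(cv2.Rodrigues(np.array(eyes.camera_params("top")["rotation"]))[0].round(3).tolist())
```

```text
[[-0.018, -0.975, 0.22], [-1.0, 0.019, 0.002], [-0.006, -0.219, -0.976]]
```

```bash
sleep 1
```

```text
(no output)
```

View pics/crop0.png

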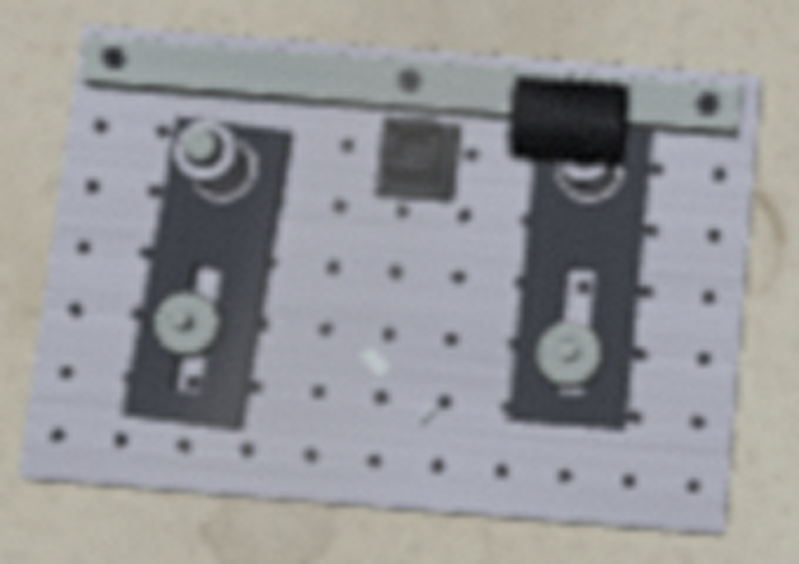

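Run:
```python
from h import *
np.set_printoptions(precision=4,suppress=True)
f=lambda u,v,z: ray("top",(155+u/4.7,210+v/4.7),z)[:2]
for n,P,z in [("plate BL BR TL TR",[(22,478),(724,530),(85,28),(760,75)],.012),("bolts",[(113,57),(409,80),(708,103)],.03),("foot FL FR TL TR",[(178,118),(293,132),(123,415),(243,430)],.022),("stud, lampstud",[(184,322),(569,352)],.054),("nuttop",[(186,323)],.042),("posttip",[(201,146)],.072),("rim",[(206,152)],.062)]:
    print(n,np.array([f(*q,z) for q in P]).tolist())
B=[f(*q,.03) for q in[(113,57),(708,103)]]; d=B[0]-B[1]; print("psi bolts",np.arctan2(-d[0],d[1]), "plate", [np.arctan2(-(a-b)[0],(a-b)[1]) for a,b in[(f(22,478,.012),f(724,530,.012)),(f(85,28,.012),f(760,75,.012))]])
for psi in(-.06,-.08,-.1):
    R=np.array([[np.cos(psi),-np.sin(psi)],[np.sin(psi),np.cos(psi)]]); c=np.array([.5245,.0597]); print(psi,"stud",c+R@[-.033,.08],"fence",c+R@[.07,0])
```

```text
plate BL BR TL TR [[0.43217381966703927, 0.22110518469296417], [0.40483974170156073, -0.0742858830221596], [0.6284833724867215, 0.20211642521174591], [0.6012883401641993, -0.09320461271629477]]
bolts [[0.6101530222670895, 0.1846946883246832], [0.5973955348389065, 0.05729555763901251], [0.5846836085467033, -0.07067494037937064]]
foot FL FR TL TR [[0.5845816689418124, 0.15775323128247687], [0.577397296440195, 0.10806033783922642], [0.45671664327904793, 0.17693656012817147], [0.44944617054330904, 0.12637416590720282]]
stud, lampstud [[0.4904366943934238, 0.14524475469194675], [0.47497593460726256, -0.012695616800331072]]
nuttop [[0.4919700142944102, 0.14712057382369012]]
posttip [[0.5602153261529479, 0.13638850664839036]]
rim [[0.5599852451397052, 0.13646660222632706]]
psi bolts -0.09940674939414564 plate [np.float64(-0.09227245130945613), np.float64(-0.09182735827658851)]
-0.06 stud [0.4964 0.1415] fence [0.5944 0.0555]
-0.08 stud [0.498  0.1421] fence [0.5943 0.0541]
-0.1 stud [0.4997 0.1426] fence [0.5942 0.0527]
```

```bash
python3 -m jog '[{"gripper":53,"dx":0.68,"dy":-0.78},{"dx":0.68,"dy":-0.78},{"dx":0.68,"dy":-0.78},{"dx":0.68,"dy":-0.78},{"dx":0.68,"dy":-0.78},{"dx":0.68,"dy":-0.78},{"dx":0.68,"dy":-0.78},{"dx":0.68,"dy":-0.78},{"dx":0.68,"dy":-0.78},{"dx":0.68,"dy":-0.78}]' 40
python3 -c "
from h import *
print(r.observe()['joint_positions'])"
```

```text
[ 1.42616877  0.50092879 -0.42700907  1.55039457  0.22078986  1.13830539
 -0.21032865]validation failed for argument at $[0]...
```

```bash
python3 -m jog '[{"gripper":53,"dx":0.68,"dy":-0.78,"dz":0,"roll":0},{"gripper":53,"dx":0.68,"dy":-0.78,"dz":0,"roll":0},{"gripper":53,"dx":0.68,"dy":-0.78,"dz":0,"roll":0},{"gripper":53,"dx":0.68,"dy":-0.78,"dz":0,"roll":0},{"gripper":53,"dx":0.68,"dy":-0.78,"dz":0,"roll":0},{"gripper":53,"dx":0.68,"dy":-0.78,"dz":0,"roll":0},{"gripper":53,"dx":0.68,"dy":-0.78,"dz":0,"roll":0},{"gripper":53,"dx":0.68,"dy":-0.78,"dz":0,"roll":0},{"gripper":53,"dx":0.68,"dy":-0.78,"dz":0,"roll":0},{"gripper":53,"dx":0.68,"dy":-0.78,"dz":0,"roll":0}]' 40
python3 -c "
from h import *
print(r.observe()['joint_positions'])"
```

```text
clock: 2.3
tcp_pos: [0.3368, -0.3493, 0.2455]
eef_rot: [3.076, 0.636, 0.0]
wrist_force: [0.4, 0.2, 0.6]
gripper_width: 0.0451
gripper_force: 0.0
[ 1.24315699  0.21306874 -0.55799077  1.95006816  0.13260953  1.01343935
 -0.5378892 ]
```

```bash
python3 -m jog '[{"gripper":53,"dx":0.68,"dy":-0.78,"dz":0,"roll":0},{"gripper":53,"dx":0.68,"dy":-0.78,"dz":0,"roll":0},{"gripper":53,"dx":0.68,"dy":-0.78,"dz":0,"roll":0},{"gripper":53,"dx":0.68,"dy":-0.78,"dz":0,"roll":0},{"gripper":53,"dx":0.68,"dy":-0.78,"dz":0,"roll":0},{"gripper":53,"dx":0.68,"dy":-0.78,"dz":0,"roll":0},{"gripper":53,"dx":0.68,"dy":-0.78,"dz":0,"roll":0},{"gripper":53,"dx":0.68,"dy":-0.78,"dz":0,"roll":0},{"gripper":53,"dx":0.68,"dy":-0.78,"dz":0,"roll":0},{"gripper":53,"dx":0.68,"dy":-0.78,"dz":0,"roll":0}]' 40
python3 -m jog '[{"gripper":53,"dx":0.68,"dy":-0.78,"dz":0,"roll":0},{"gripper":53,"dx":0.68,"dy":-0.78,"dz":0,"roll":0},{"gripper":53,"dx":0.68,"dy":-0.78,"dz":0,"roll":0},{"gripper":53,"dx":0.68,"dy":-0.78,"dz":0,"roll":0},{"gripper":53,"dx":0.68,"dy":-0.78,"dz":0,"roll":0},{"gripper":53,"dx":0.68,"dy":-0.78,"dz":0,"roll":0},{"gripper":53,"dx":0.68,"dy":-0.78,"dz":0,"roll":0},{"gripper":53,"dx":0.68,"dy":-0.78,"dz":0,"roll":0},{"gripper":53,"dx":0.68,"dy":-0.78,"dz":0,"roll":0},{"gripper":53,"dx":0,"dy":0,"dz":0,"roll":0}]'
python3 -c "
from h import *
print(r.observe()['joint_positions'])"
```

```text
clock: 3.3
tcp_pos: [0.4156, -0.1028, 0.2456]
eef_rot: [3.076, 0.636, 0.001]
wrist_force: [-0.1, 0.2, 0.6]
gripper_width: 0.0453
gripper_force: 0.0
clock: 4.3
tcp_pos: [0.4866, 0.1221, 0.2459]
eef_rot: [-3.072, -0.643, -0.003]
wrist_force: [-0.5, 0.1, -0.6]
gripper_width: 0.0449
gripper_force: 0.0
[ 0.4539522   0.31193868 -0.88671283  1.90688173  0.27567042  1.04780839
 -1.70611661]
```

```bash
python3 -m jog '[{"gripper":53,"dx":0,"dy":0,"dz":0,"roll":0.02},{"gripper":53,"dx":0,"dy":0,"dz":0,"roll":0.02},{"gripper":53,"dx":0,"dy":0,"dz":0,"roll":0}]'
python3 -c "
from h import *
print(r.observe()['joint_positions'])"
```

```text
clock: 4.6
tcp_pos: [0.486, 0.1172, 0.2454]
eef_rot: [3.131, 0.243, 0.0]
wrist_force: [-0.7, 0.3, -0.6]
gripper_width: 0.0452
gripper_force: 0.0
[ 0.41976159  0.29576383 -0.83257758  1.91078813  0.25315046  1.04296172
 -1.93623479]
```

```bash
python3 -m jog '[{"gripper":53,"dx":0.19,"dy":-0.55,"dz":0.5,"roll":0},{"gripper":53,"dx":0.19,"dy":-0.55,"dz":0.8,"roll":0},{"gripper":53,"dx":0,"dy":0,"dz":1,"roll":0},{"gripper":53,"dx":0,"dy":0,"dz":1,"roll":0},{"gripper":53,"dx":0,"dy":0,"dz":1,"roll":0},{"gripper":53,"dx":0,"dy":0,"dz":1,"roll":0},{"gripper":53,"dx":0,"dy":0,"dz":0.5,"roll":0},{"gripper":53,"dx":0,"dy":0,"dz":0,"roll":0}]'
python3 - <<'E'
from h import *
snap("scene","s1");im=cv2.imread("pics/s1.png")[260:400,200:380]
cv2.imwrite("pics/s1c.png",cv2.resize(im,None,fx=4,fy=4,interpolation=cv2.INTER_CUBIC))
s=r.observe(); print(s["joint_positions"],s["tcp_pos"])
E
```

```text
clock: 5.4
tcp_pos: [0.49, 0.1458, 0.0989]
eef_rot: [3.131, 0.248, -0.005]
wrist_force: [-0.9, 0.3, 0.5]
gripper_width: 0.0454
gripper_force: 0.0
[ 0.2304312   0.53203442 -0.70817356  1.99798423  0.48493883  0.78539729
 -2.17530455] [0.49092692 0.14639543 0.10015183]
```

```bash
sleep 1
```

```text
(no output)
```

View pics/s1c.png

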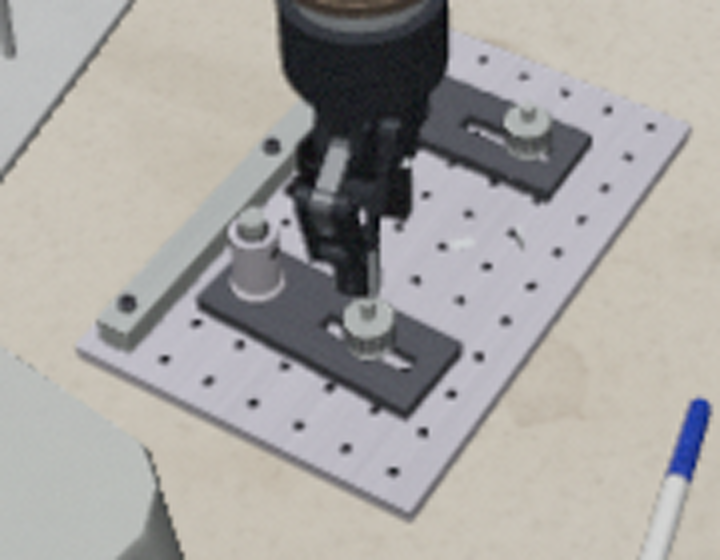

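The open fingers straddle the space just above the nut (nut at crop 368,328, fingertips near 360,285), so the alignment is plausible. I'll descend and close.

```bash
python3 -m jog '[{"gripper":53,"dx":0,"dy":0,"dz":0.8,"roll":0},{"gripper":53,"dx":0,"dy":0,"dz":0.8,"roll":0},{"gripper":53,"dx":0,"dy":0,"dz":0.6,"roll":0},{"gripper":53,"dx":0,"dy":0,"dz":0.28,"roll":0},{"gripper":53,"dx":0,"dy":0,"dz":0,"roll":0}]'
python3 -m jog '[{"gripper":0,"dx":0,"dy":0,"dz":0,"roll":0},{"gripper":0,"dx":0,"dy":0,"dz":0,"roll":0},{"gripper":0,"dx":0,"dy":0,"dz":0,"roll":0},{"gripper":0,"dx":0,"dy":0,"dz":0,"roll":0},{"gripper":0,"dx":0,"dy":0,"dz":0,"roll":0},{"gripper":0,"dx":0,"dy":0,"dz":0,"roll":0}]' 40
```

```text
clock: 5.95
tcp_pos: [0.4911, 0.1466, 0.0381]
eef_rot: [3.132, 0.246, -0.001]
wrist_force: [-0.3, -0.6, 0.6]
gripper_width: 0.0454
gripper_force: 0.0
clock: 6.55
tcp_pos: [0.4918, 0.1478, 0.0394]
eef_rot: [-3.131, -0.247, -0.003]
wrist_force: [-2.2, 1.7, 5.8]
gripper_width: 0.0242
gripper_force: 39.6
```

```bash
python3 -m jog '[{"gripper":0,"dx":0,"dy":0,"dz":-0.05,"roll":0},{"gripper":0,"dx":0,"dy":0,"dz":0,"roll":-0.02},{"gripper":0,"dx":0,"dy":0,"dz":0,"roll":-0.02},{"gripper":0,"dx":0,"dy":0,"dz":0,"roll":-0.02},{"gripper":0,"dx":0,"dy":0,"dz":0,"roll":0}]'
python3 -c "
from h import *
s=r.observe();print(s['joint_positions'],s['ft_torque'])"
```

```text
clock: 7.05
tcp_pos: [0.4919, 0.1471, 0.0395]
eef_rot: [-3.029, -0.829, -0.002]
wrist_force: [1.9, 4.4, -4.5]
gripper_width: 0.0238
gripper_force: 41.5
[ 0.22986528  0.65908878 -0.71497403  2.01678005  0.66302651  0.70829511
 -1.9426538 ] [ 0.67747148 -0.51967231  0.04834468]
```

```bash
python3 -m jog '[{"gripper":0,"dx":0,"dy":0,"dz":0,"roll":-0.023},{"gripper":0,"dx":0,"dy":0,"dz":0,"roll":-0.023},{"gripper":0,"dx":0,"dy":0,"dz":0,"roll":-0.023},{"gripper":0,"dx":0,"dy":0,"dz":0,"roll":-0.023},{"gripper":0,"dx":0,"dy":0,"dz":0,"roll":-0.023},{"gripper":0,"dx":0,"dy":0,"dz":0,"roll":-0.023},{"gripper":0,"dx":0,"dy":0,"dz":0,"roll":-0.023},{"gripper":0,"dx":0,"dy":0,"dz":0,"roll":-0.023},{"gripper":0,"dx":0,"dy":0,"dz":0,"roll":0}]'
python3 -c "
from h import *
s=r.observe();print(s['joint_positions'],s['ft_torque'])"
```

```text
clock: 7.95
tcp_pos: [0.4938, 0.1462, 0.0396]
eef_rot: [2.086, 2.347, 0.005]
wrist_force: [6.7, 1.8, -6.0]
gripper_width: 0.0241
gripper_force: 41.4
[ 0.40096119  0.77851946 -0.95623652  2.01008391  0.88557388  0.83499554
 -0.9561414 ] [ 0.44006588 -1.43462559  0.04817685]
```

```bash
python3 -m jog '[{"gripper":0,"dx":0,"dy":0.06,"dz":0,"roll":-0.023},{"gripper":0,"dx":0,"dy":0,"dz":0,"roll":-0.023},{"gripper":0,"dx":0,"dy":0,"dz":0,"roll":-0.023},{"gripper":0,"dx":0,"dy":0,"dz":0,"roll":-0.023},{"gripper":0,"dx":0,"dy":0,"dz":0,"roll":-0.023},{"gripper":0,"dx":0,"dy":0,"dz":0,"roll":-0.023},{"gripper":0,"dx":0,"dy":0,"dz":0,"roll":-0.023},{"gripper":0,"dx":0,"dy":0,"dz":0,"roll":-0.023},{"gripper":0,"dx":0,"dy":0,"dz":0,"roll":-0.023},{"gripper":0,"dx":0,"dy":0,"dz":0,"roll":0}]'
python3 -m jog '[{"gripper":0,"dx":0,"dy":0,"dz":0,"roll":-0.023},{"gripper":0,"dx":0,"dy":0,"dz":0,"roll":-0.023},{"gripper":0,"dx":0,"dy":0,"dz":0,"roll":-0.01},{"gripper":0,"dx":0,"dy":0,"dz":0,"roll":0},{"gripper":0,"dx":0,"dy":0,"dz":0,"roll":0}]'
python3 -c "
from h import *
s=r.observe();print(s['joint_positions'],s['ft_torque'])"
```

```text
clock: 8.95
tcp_pos: [0.4955, 0.1478, 0.0399]
eef_rot: [0.238, 3.129, 0.006]
wrist_force: [7.4, 5.1, -4.1]
gripper_width: 0.024
gripper_force: 41.5
clock: 9.45
tcp_pos: [0.4955, 0.1484, 0.04]
eef_rot: [-0.308, 3.121, 0.006]
wrist_force: [7.1, 7.1, -5.6]
gripper_width: 0.0241
gripper_force: 41.4
[ 0.54594514  0.98241364 -1.21585189  2.0024271   1.11752246  1.04784624
  0.54085559] [ 1.56852431 -1.60170103  0.02460407]
```

```bash
python3 -m jog '[{"gripper":53,"dx":0,"dy":0,"dz":0,"roll":0},{"gripper":53,"dx":0,"dy":0,"dz":0,"roll":0},{"gripper":53,"dx":0,"dy":0,"dz":0,"roll":0},{"gripper":53,"dx":0,"dy":0,"dz":-0.8,"roll":0},{"gripper":53,"dx":0,"dy":0,"dz":-1,"roll":0.0},{"gripper":53,"dx":0,"dy":0,"dz":-1,"roll":0.018},{"gripper":53,"dx":0,"dy":0,"dz":-0.2,"roll":0.018},{"gripper":53,"dx":0,"dy":0,"dz":0,"roll":0.018},{"gripper":53,"dx":0,"dy":0,"dz":0,"roll":0}]'
python3 - <<'E'
from h import *
np.set_printoptions(precision=4,suppress=True)
Z={"post_top":.062,"nut_centre":.033,"foot_nose":.017}
for c in("scene","top"):
    snap(c,c+"2")
    for n,z in Z.items():
        for d in place_of(c,n)[:2]: print(c,n,round(d["score"],2),np.round(d["location"]),ray(c,d["location"],z)[:2])
im=cv2.imread("pics/scene2.png")[270:390,210:370]
cv2.imwrite("pics/s2c.png",cv2.resize(im,None,fx=4.7,fy=4.7,interpolation=cv2.INTER_CUBIC))
E
```

```text
clock: 10.35
tcp_pos: [0.4927, 0.1461, 0.1148]
eef_rot: [0.221, 3.133, -0.003]
wrist_force: [-0.2, -0.3, -0.1]
gripper_width: 0.0455
gripper_force: 0.0
scene post_top 0.79 [262. 316.] [0.5671 0.1359]
scene nut_centre 0.45 [293. 339.] [0.4958 0.1435]
scene nut_centre 0.4 [369. 204.] [ 0.5225 -0.351 ]
scene foot_nose 0.8 [256. 331.] [0.5821 0.1428]
```

```bash
sleep 1
```

```text
(no output)
```

View pics/s2c.png

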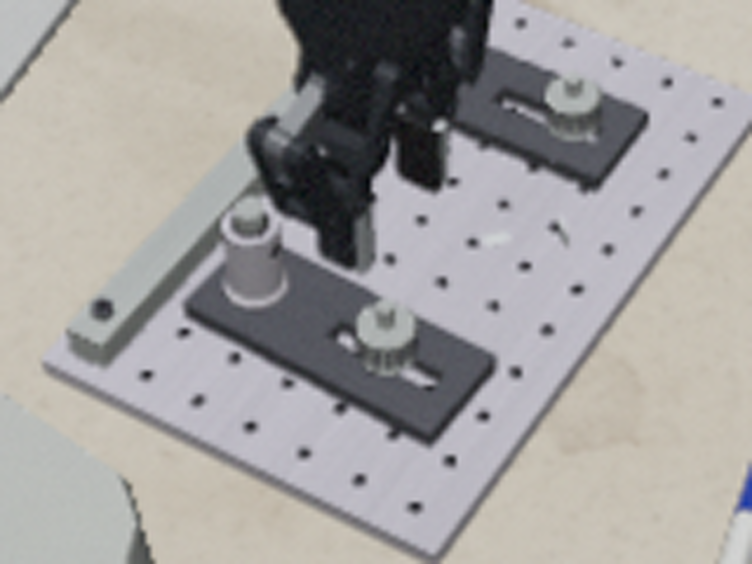

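The foot hasn't moved, the nut is at crop (385,330), and the open gripper hovers above at about (390,220). Next I move over the post holder, descend and grip lightly.

```bash
python3 -m jog '[{"gripper":53,"dx":-0.95,"dy":0.02,"dz":0,"roll":0},{"gripper":53,"dx":-0.95,"dy":0.02,"dz":0,"roll":0},{"gripper":53,"dx":-0.94,"dy":0,"dz":0,"roll":0},{"gripper":53,"dx":0,"dy":0,"dz":0,"roll":0},{"gripper":53,"dx":0,"dy":0,"dz":0,"roll":0}]' 25
python3 - <<'E'
from h import *
snap("scene","s3");im=cv2.imread("pics/s3.png")[250:370,190:350]
cv2.imwrite("pics/s3c.png",cv2.resize(im,None,fx=4.7,fy=4.7,interpolation=cv2.INTER_CUBIC))
E
```

```text
clock: 11.25
tcp_pos: [0.5628, 0.1382, 0.1142]
eef_rot: [-0.218, -3.133, -0.001]
wrist_force: [-0.8, 0.4, -0.4]
gripper_width: 0.0454
gripper_force: 0.0
```

```bash
sleep 1
```

```text
(no output)
```

View pics/s3c.png

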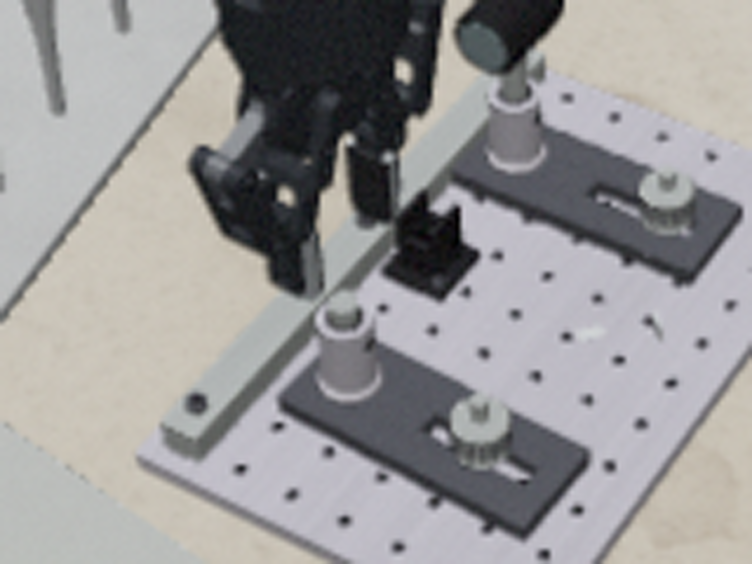

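The gap between the fingers (crop about 345,255) sits right above the post (343,305). Descending and gripping.

```bash
python3 -m jog '[{"gripper":53,"dx":0,"dy":0,"dz":0.8,"roll":0},{"gripper":53,"dx":0,"dy":0,"dz":0.8,"roll":0},{"gripper":53,"dx":0,"dy":0,"dz":0.7,"roll":0},{"gripper":53,"dx":0,"dy":0,"dz":0.3,"roll":0},{"gripper":53,"dx":0,"dy":0,"dz":0,"roll":0}]'
python3 -m jog '[{"gripper":0,"dx":0,"dy":0,"dz":0,"roll":0},{"gripper":0,"dx":0,"dy":0,"dz":0,"roll":0},{"gripper":0,"dx":0,"dy":0,"dz":0,"roll":0},{"gripper":0,"dx":0,"dy":0,"dz":0,"roll":0},{"gripper":0,"dx":0,"dy":0,"dz":0,"roll":0},{"gripper":0,"dx":0,"dy":0,"dz":0,"roll":0}]' 25
```

```text
clock: 11.8
tcp_pos: [0.5618, 0.1377, 0.0476]
eef_rot: [-0.217, -3.131, 0.001]
wrist_force: [-0.2, -0.9, -0.4]
gripper_width: 0.0455
gripper_force: 0.0
clock: 12.4
tcp_pos: [0.5635, 0.1382, 0.0502]
eef_rot: [0.218, 3.133, 0.001]
wrist_force: [-0.5, 0.9, 2.8]
gripper_width: 0.0233
gripper_force: 25.3
```

```bash
python3 -m jog '[{"gripper":0,"dx":-0.08,"dy":0.023,"dz":0,"roll":-0.002},{"gripper":0,"dx":-0.08,"dy":0.023,"dz":0,"roll":-0.002},{"gripper":0,"dx":-0.08,"dy":0.023,"dz":0,"roll":-0.002},{"gripper":0,"dx":-0.08,"dy":0.023,"dz":0,"roll":-0.0023},{"gripper":0,"dx":0,"dy":0,"dz":0,"roll":0},{"gripper":0,"dx":0,"dy":0,"dz":0,"roll":0}]'
python3 -c "
from h import *
s=r.observe();print(s['wrist_force'],s['ft_torque'])"
```

```text
clock: 13.0
tcp_pos: [0.5704, 0.1398, 0.0501]
eef_rot: [-0.134, -3.137, 0.0]
wrist_force: [-4.4, -0.4, 7.7]
gripper_width: 0.0236
gripper_force: 25.8
[-4.41417921 -0.43299219  7.68952398] [-0.08899248  0.91421928  0.07618774]
```

```bash
python3 -m jog '[{"gripper":0,"dx":-0.04,"dy":0,"dz":-0.03,"roll":0},{"gripper":0,"dx":-0.04,"dy":0,"dz":-0.01,"roll":0},{"gripper":0,"dx":0,"dy":0,"dz":0,"roll":0},{"gripper":0,"dx":0,"dy":0,"dz":0,"roll":0}]'
python3 - <<'E'
from h import *
print(r.observe()["ft_torque"])
snap("top","t4");snap("scene","s4");im=cv2.imread("pics/s4.png")[270:380,210:350]
cv2.imwrite("pics/s4c.png",cv2.resize(im,None,fx=5,fy=5,interpolation=cv2.INTER_CUBIC))
E
```

```text
clock: 13.4
tcp_pos: [0.573, 0.1391, 0.0502]
eef_rot: [-0.136, -3.138, -0.0]
wrist_force: [-2.1, 0.6, -2.0]
gripper_width: 0.0236
gripper_force: 25.0
[ 0.25044746  0.47049823 -0.0862487 ]
```

```bash
sleep 1
```

```text
(no output)
```

View pics/s4c.png

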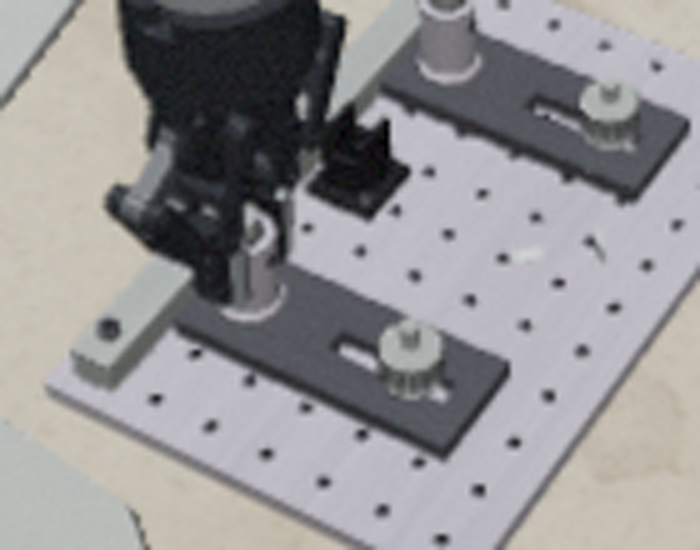

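The foot is sliding with its nut free: it is visibly closer to the fence, with more slot showing on the fence side of the nut. I'll continue in small steps until the force rises.

```bash
python3 -m jog '[{"gripper":0,"dx":-0.02,"dy":0,"dz":0,"roll":0},{"gripper":0,"dx":-0.02,"dy":0,"dz":0,"roll":0},{"gripper":0,"dx":0,"dy":0,"dz":0,"roll":0}]'
python3 -m jog '[{"gripper":0,"dx":-0.02,"dy":0,"dz":0,"roll":0},{"gripper":0,"dx":-0.02,"dy":0,"dz":0,"roll":0},{"gripper":0,"dx":0,"dy":0,"dz":0,"roll":0}]'
python3 -c "
from h import *
s=r.observe();print(s['wrist_force'],s['ft_torque'])"
```

```text
clock: 13.8
tcp_pos: [0.5745, 0.1388, 0.0502]
eef_rot: [-0.137, -3.139, 0.0]
wrist_force: [-1.2, 2.0, -5.6]
gripper_width: 0.0236
gripper_force: 24.7
clock: 14.1
tcp_pos: [0.5755, 0.1387, 0.0504]
eef_rot: [0.136, 3.139, -0.0]
wrist_force: [-0.1, 0.6, -5.6]
gripper_width: 0.0235
gripper_force: 24.8
[-0.05307007  0.57269117 -5.60507337] [ 0.22153705  0.12593689 -0.08569163]
```

```bash
python3 -m jog '[{"gripper":0,"dx":-0.02,"dy":0,"dz":0.02,"roll":0},{"gripper":0,"dx":-0.02,"dy":0,"dz":0.01,"roll":0},{"gripper":0,"dx":0,"dy":0,"dz":0,"roll":0}]'
python3 -m jog '[{"gripper":0,"dx":-0.02,"dy":0,"dz":0,"roll":0},{"gripper":0,"dx":-0.02,"dy":0,"dz":0,"roll":0},{"gripper":0,"dx":0,"dy":0,"dz":0,"roll":0}]'
python3 -c "
from h import *
s=r.observe();print(s['wrist_force'],s['ft_torque'])"
```

```text
clock: 14.4
tcp_pos: [0.5757, 0.1387, 0.0502]
eef_rot: [-0.136, -3.138, 0.001]
wrist_force: [-5.1, -0.7, 0.5]
gripper_width: 0.0234
gripper_force: 25.4
clock: 14.7
tcp_pos: [0.5758, 0.1388, 0.0502]
eef_rot: [-0.135, -3.136, 0.002]
wrist_force: [-8.2, -1.2, 3.9]
gripper_width: 0.0238
gripper_force: 25.7
[-8.24870101 -1.23576583  3.94623276] [-0.24325484  1.56896345 -0.13313021]
```

```bash
python3 -m jog '[{"gripper":0,"dx":-0.02,"dy":0,"dz":-0.01,"roll":0},{"gripper":0,"dx":-0.015,"dy":0,"dz":0,"roll":0},{"gripper":0,"dx":0,"dy":0,"dz":0,"roll":0},{"gripper":0,"dx":0,"dy":0,"dz":0,"roll":0},{"gripper":0,"dx":0,"dy":0,"dz":0,"roll":0},{"gripper":0,"dx":0,"dy":0,"dz":0,"roll":0}]'
python3 - <<'E'
from h import *
snap("top","t5");snap("scene","s5")
s=r.observe();print(s['wrist_force'],s['ft_torque'])
a=cv2.imread("pics/s5.png")[280:370,220:330];b=cv2.imread("pics/t5.png")[205:295,165:275]
cv2.imwrite("pics/c5.png",cv2.resize(np.vstack([a,b])if 0 else np.hstack([a,b]),None,fx=3.6,fy=3.6,interpolation=cv2.INTER_CUBIC))
E
```

```text
clock: 15.3
tcp_pos: [0.5758, 0.1388, 0.0502]
eef_rot: [-0.134, -3.135, 0.002]
wrist_force: [-8.5, -1.8, 3.7]
gripper_width: 0.0236
gripper_force: 25.6
[-10.51869497  -1.16046528   4.37257108] [-0.20299508  1.90601449 -0.13487908]
```

```bash
sleep 1
```

```text
(no output)
```

View pics/c5.png

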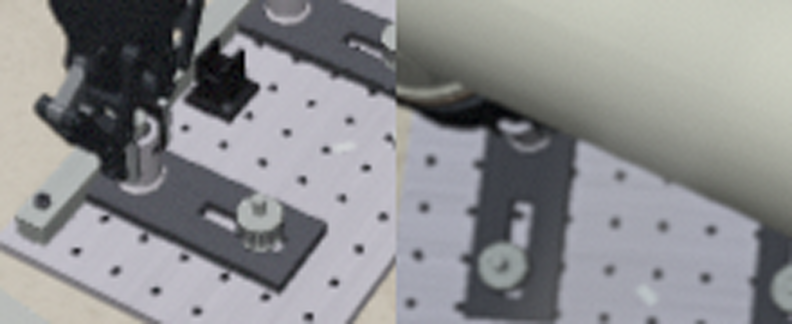

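The foot's front end is at the fence (left crop about 95,190), and the foot looks parallel to the plate's hole grid in the right crop. I'll check the heading numerically against the lamp foot.

Run:
```python
from h import *
def head(f,u0,u1,rows):
    g=cv2.imread(f"pics/{f}.png",0).astype(float); out=[]
    L,R=[],[]
    for v in rows:
        s=g[v,u0:u1]; d=np.diff(s)
        for arr,k,sg in((L,int(np.argmin(d[:15])),-1),(R,len(d)-15+int(np.argmax(d[-15:])),1)):
            w=np.clip(sg*d[max(k-2,0):k+3],0,None); arr.append(ray("top",(u0+.5+max(k-2,0)+(w*np.arange(len(w))).sum()/w.sum(),v),.022)[:2])
    for A in(L,R):
        x,y=np.array(A).T; c=np.polyfit(x,y,1)
        for _ in range(3):
            e=abs(y-np.polyval(c,x)); m=e<=np.median(e)*2; c=np.polyfit(x[m],y[m],1)
        out.append(round(float(np.arctan(c[0])),4))
    return out
print("lamp t0",head("top0",255,300,range(252,296)))
print("foot t0",head("top0",176,216,range(252,294)))
print("foot t5",head("t5",180,223,range(247,290)))
s=r.observe();print(s['wrist_force'],s['ft_torque'])
```

```text
lamp t0 [-0.0978, -0.0979]
foot t0 [-0.1498, -0.1374]
foot t5 [-0.0955, -0.0956]
[-10.51869497  -1.16046528   4.37257108] [-0.20299508  1.90601449 -0.13487908]
```

Heading agrees with the lamp foot to about 0.002 rad. I'll check the push stays steady, then hand in.

```bash
python3 -m jog '[{"gripper":0,"dx":-0.01,"dy":0,"dz":0,"roll":0},{"gripper":0,"dx":0,"dy":0,"dz":0,"roll":0},{"gripper":0,"dx":0,"dy":0,"dz":0,"roll":0},{"gripper":0,"dx":0,"dy":0,"dz":0,"roll":0},{"gripper":0,"dx":0,"dy":0,"dz":0,"roll":0}]'; python3 -m jog '[{"gripper":0,"dx":0,"dy":0,"dz":0,"roll":0},{"gripper":0,"dx":0,"dy":0,"dz":0,"roll":0},{"gripper":0,"dx":0,"dy":0,"dz":0,"roll":0}]'
```

```text
clock: 15.9
tcp_pos: [0.5758, 0.1388, 0.0502]
eef_rot: [-0.134, -3.135, 0.002]
wrist_force: [-10.2, -1.5, 4.0]
gripper_width: 0.0237
gripper_force: 25.7
clock: 16.2
tcp_pos: [0.5758, 0.1388, 0.0502]
eef_rot: [-0.134, -3.135, 0.002]
wrist_force: [-10.4, -1.3, 4.0]
gripper_width: 0.0236
gripper_force: 25.7
```

```bash
python3 -c "
from h import *
print(workorder.finish_job())"
```

```text
the job is handed in; nothing more can be done
None
```

I turned the nut about half a turn slack and slid the foot square against the fence (heading within about 0.002 rad of the lamp foot's). I handed the job in with the gripper still pressing it there at a steady 10 N or so at the wrist; no verdict came back.

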